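Gather the steel plugs in the lip corner of the parts tote

ROBOT

A 6-joint arm with a two-finger parallel gripper is mounted at the origin on the work surface. World frame = base frame: x ahead of the robot, y to its left, z up, the work surface at z = 0. Lengths are in m, angles in rad, forces in N, time in s.
With the tool pointing down it reaches from about 0.3 to 0.825 m from the base axis. Payload 5.4 kg.
Tool frame: the origin (TCP) lies midway between the tips of the shut fingers; the grasp point (between the pads) lies tcp_to_grasp behind it (tcp_to_grasp is the distance from the TCP to the grasp point, in m); x points along the fingers, y is the direction in which the jaws open and shut, and the axes are right-handed (so a half turn about x gives the same grasp; the last joint's range is limited). The gripper opens to 92 mm and grips with 3 to 60 N. Pads are 20 mm wide; open, the fingers measure 128 mm over their backs; the gripper's body (75 mm by 189 mm) begins 69 mm behind the grasp point.
Start: joints at [0.955, 0.158, 1.597, -0, 1.386, -0.21], TCP at [0.227, 0.528, 0.215] pointing down, gripper open.
Joint ranges: [-2.91, 2.91], [-0.94, 2.29], [0.18, 2.7], [-1.29, 4.43], [0.17, 2.64], [-3, 3]. Speed limits (rad/s): [2.57, 2.57, 3.14, 3.14, 3.14, 3.14].

INTERFACE

Orientations are given as a rotation vector (axis times angle).
In Python, from bench import * gives the robot as it stands. Calls block until the motion is done:
- reach(position, orientation): joint-space move of the TCP to a pose.
- move_l(position, ori=None, feed=0.15, until_force=None): straight line of the TCP; ori=None keeps the orientation; feed is the mean speed in m/s. With until_force (N) it stops when the force on the tool has changed by that much, and returns True; else False.
- move_j(angles): joint-space move.
- gripper_open() and grab(grasp_force=None): open the fingers fully, or close them until they stop; grasp_force is the grip in N (None keeps the last).
- wait(seconds).
- ik(position, orientation): joint angles nearest the present ones, or None.
- snapshot(name): name is "scene" or "top" or "wrist"; returns a dict with "color" (420x560x3 uint8, blue, green, red), "intrinsics" (3x3 intrinsics, pixels), "dist_coeffs" ([k1, k2, p1, p2, k3] as OpenCV has them; the pictures are not rectified), "rvec" (rotation vector, rad) and "tvec" (3), from world to camera coordinates, as OpenCV has them. Camera axes: x right, y down, z forward; pixel columns grow to the right and rows downward; lengths in m; the calibration is good to about 2 mm. A picture is of the moment at which its call begins. There is no depth.
A pose or a line that the arm cannot do raises PlanningError and nothing moves.
- finish_job(): hands the job in, once; it reports no verdict.
Trained networks look in the newest picture that a camera, given by its name, has taken for a name from the list of things; names that differ only in an ending like _2 or _b are one class to them, and where a whole thing is asked for, a point or a joint stands for the part that bears it (a point fixed in the world has none). Each returns a list of dicts, best first, with "conf" (0 to 1); they miss things now and then, are a little off and sometimes report something else, mostly with a low value. They report only what shows in the picture. A call takes as long as a camera call. They do not tell look-alikes from the thing itself.
- look_for(camera, query): "at" ([x, y, z] in m, in world coordinates, good to about 4 mm: the middle of the surface that is visible of it).
Readings, each from a call of its own:
- read_time(): time.
- read_q(): joint angles.
- read_joint_vel(): joint speeds.
- read_joint_torque(): joint torques, N m.
- read_eef_pos(): TCP position.
- read_eef_rot(): TCP orientation.
- read_force(): force on the tool from outside, world axes, zero at the start.
- read_wrist_torque(): the same for the moment, N m.
- read_opening(): finger opening in m.
Only numpy, scipy, OpenCV 4.12 (cv2) and the standard library are available. Lean on these libraries where they do the work, as an engineer would, in place of code of your own. Each camera call takes 0.05 s, during which the arm holds its last target. There are 200 camera calls.

TASK

Put the steel plug that stands on the black inspection plate into the white tote with the other three while the tote stands on the bench. Then lift the tote by its handle, tilt it until all four plugs have slid together into the corner with the pouring lip, without spilling any, and finish still holding it steady like that: lip corner lowest, plainly tilted, every part of the tote at least 5 cm above the bench and touching nothing else. Leave the other things on the bench where they are.

Things in the scene. Friction and masses are not known exactly. Their poses are not given: they have to be found in the camera images.
- tote: open white plastic tote, 210 (its x) x 140 (its y) x 45 mm tall, about 0.32 kg, walls 4 mm, upper face of the inner floor 7 mm above the origin: inside 202 x 132 mm, 38 mm deep. A rigid carrying arch stands across its middle (x = 0; uprights at y = +-68 mm; see handle). Loose on four rubber feet, level. Origin: centre of the underside of the feet, z up; half-turned it looks different only by the lip
- handle (a point): centre of the arch's straight bar, 104 mm above the tote's origin, axes as the tote's. The bar runs along the tote's y for 140 mm between the uprights, 16 mm thick in x, 18 mm tall, same white plastic: grip it from above across its thickness, firmly at mid-length (40 N or more keeps it from slipping while tilted)
- lip_corner (a point): inner floor corner of the tote below the pouring lip, at (-101, -66, 7) mm in the tote's frame, axes as the tote's. The lip, a small white spout, sticks 20 mm out at the rim of this corner only; the wall below it is closed, so parts stay in
- stray: the fourth steel plug, the only one outside the tote: cylinder 20 mm diameter, 15 mm tall, about 35 g, standing on the black plate. Origin: centre of its underside, z up
- plug1: one of three steel plugs in the tote: upright solid cylinder, 20 mm diameter, 15 mm tall, 35 g, dark spot on top. Origin: centre of its underside, z up. Friction on the tote about 0.2 (0.16 to 0.24): it begins to slide at some 12 degrees; tilted 30 degrees straight towards a corner it also slides home along a wall. If it hangs up, rock the tote
- plug2: one of three steel plugs in the tote: upright solid cylinder, 20 mm diameter, 15 mm tall, 35 g, dark spot on top. Origin: centre of its underside, z up. Friction on the tote about 0.2 (0.16 to 0.24): it begins to slide at some 12 degrees; tilted 30 degrees straight towards a corner it also slides home along a wall. If it hangs up, rock the tote
- plug3: one of three steel plugs in the tote: upright solid cylinder, 20 mm diameter, 15 mm tall, 35 g, dark spot on top. Origin: centre of its underside, z up. Friction on the tote about 0.2 (0.16 to 0.24): it begins to slide at some 12 degrees; tilted 30 degrees straight towards a corner it also slides home along a wall. If it hangs up, rock the tote
- plate: black square inspection plate, 150 x 150 x 15 mm thick, fixed to the bench. Origin: centre of its underside; its top is 15 mm above the bench. The stray plug stands in its -x half, the gauge block in its +x half
- gauge_block: bystander: square steel block 28 x 28 x 12 mm on the black plate. Origin: centre of its underside
- adapter_ring: bystander: aluminium ring, 42 mm outer diameter, 30 mm hole, 12 mm tall, on the bench between plate and tote. Origin: centre of its underside
- bottle: bystander: white bottle, 64 mm diameter, 150 mm tall, to the left of the tote. Origin: centre of its underside
- screwdriver: bystander: screwdriver 170 mm long lying at the far side of the bench. Origin: on its underside, near mid-length
- dish: bystander: shallow glass dish, 84 mm diameter, 16 mm tall, at the far side of the bench. Origin: centre of its underside
- sample_stage: bystander: blue round instrument, 150 mm diameter, 38 mm tall, two steel stubs reaching 210 mm out along its +x; fixed, at the far left. Origin: centre of its underside
There are look-alikes about, which are no part of the job. Leave any purple or red look-alike of the plate alone.

How it is judged:
By the outcome, as a careful person would: the job done as asked, in the order asked, and still so for the second after the job is handed in, while the arm keeps its last pose, push and grip.
It also fails if it takes over 51 s, if anything falls off the work surface, if the arm or the gripper's body presses on something with over 40 N, if the wrist force passes 120 N, or if a joint passes its speed limit or range.

## Working session

There is one attempt and no reset: what is moved stays moved. The work goes in short steps, each a Python script; the robot and the scene stay as the last script left them, time stands still between calls to the robot, and variables do not carry over. Pictures are saved under pics/ and viewed, about 8 in all and at most 12, crops included, and the job is handed in when it is done.

```bash
mkdir -p pics; ls
cat > h.py <<'E'
from bench import *
import numpy as np, cv2
from scipy.spatial.transform import Rotation as R
def snap(cam,name=None):
    s=snapshot(cam)
    if name: cv2.imwrite(f'pics/{name}.png',s['color'])
    return s
def unproj(s,uv,z):
    p=cv2.undistortPoints(np.array(uv,float).reshape(-1,1,2),np.array(s['intrinsics']),np.array(s['dist_coeffs']))[:,0]
    M=cv2.Rodrigues(np.array(s['rvec'],float))[0]; t=np.array(s['tvec'],float).ravel()
    c=-M.T@t; d=np.c_[p,np.ones(len(p))]@M
    return c+d*((z-c[2])/d[:,2])[:,None]
def proj(s,P):
    return cv2.projectPoints(np.array(P,float).reshape(-1,1,3),np.array(s['rvec'],float),np.array(s['tvec'],float),np.array(s['intrinsics']),np.array(s['dist_coeffs']))[0][:,0]
def down(yaw):  # tool x down, tool y (jaw axis) along yaw
    x=np.array([0,0,-1.]);y=np.array([np.cos(yaw),np.sin(yaw),0]);return R.from_matrix(np.c_[x,y,np.cross(x,y)])
E
python3 - <<'E'
from h import *
a=snap('top','top1');b=snap('scene','scene1')
for c in('top','scene'):
  for n in('tote','handle','lip_corner','stray','plate','gauge_block','plug1','bottle','adapter_ring'):
    print(c,n,[(np.round(d['at'],3).tolist(),round(d['conf'],2)) for d in look_for(c,n)])
print(tcp_to_grasp if 'tcp_to_grasp' in globals() else None, read_time(),read_eef_rot())
E
```

```text
pics
top tote [([0.517, 0.099, 0.01], 0.65)]
top handle [([0.522, 0.094, 0.01], 0.8), ([0.794, 0.094, 0.01], 0.18)]
top lip_corner [([0.522, 0.096, 0.008], 0.6)]
top stray []
top plate [([0.508, -0.269, 0.015], 0.91), ([0.266, -0.216, 0.019], 0.78), ([0.721, -0.369, 0.016], 0.57)]
top gauge_block []
top plug1 [([0.514, 0.098, 0.008], 0.23)]
top bottle [([0.391, 0.386, 0.101], 0.65)]
top adapter_ring [([0.547, -0.136, 0.012], 0.6)]
scene tote [([0.512, 0.085, 0.02], 0.96)]
scene handle [([0.519, 0.084, 0.017], 0.74)]
scene lip_corner [([0.512, 0.086, 0.021], 0.73)]
scene stray [([0.512, 0.084, 0.019], 0.68)]
scene plate [([0.291, -0.215, 0.019], 0.87), ([0.522, -0.273, 0.012], 0.8), ([0.737, -0.37, 0.016], 0.74)]
scene gauge_block []
scene plug1 []
scene bottle [([0.414, 0.389, 0.074], 0.68)]
scene adapter_ring [([0.55, -0.135, 0.005], 0.64), ([0.412, 0.389, 0.079], 0.36)]
0.0187 1.0 [ 0.31824848  1.54727791 -0.31831083]
```

```bash
python3 -c "
import cv2,numpy as np
a=cv2.imread('pics/top1.png');b=cv2.imread('pics/scene1.png')
print(a.shape)"
```

```text
(420, 560, 3)
```

View pics/top1.png

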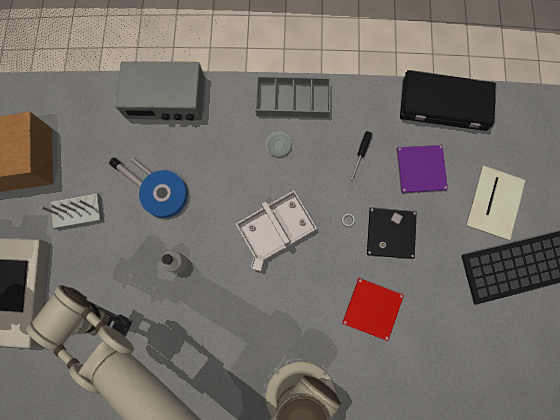

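View pics/scene1.png

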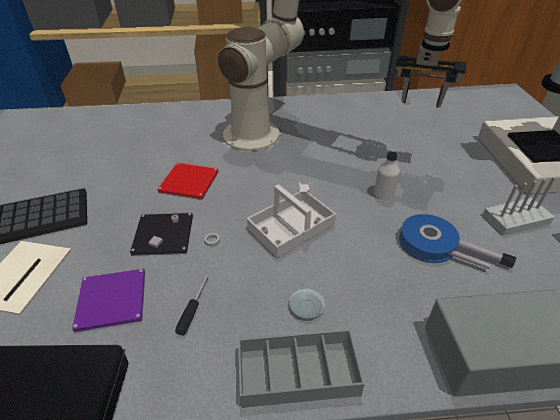

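The top view shows the black plate at about (391,233), with the stray plug at (382,245) and the gauge block at (397,218). The tote is at about (277,227) with its lip at (258,265), so tote x has a yaw of about -62°. One plug sits in the lip half at (252,229) and two in the far half. The scene view agrees. Next I'll take wrist close-ups over the tote and the stray plug.

Run:
```python
from h import *
s=snap('top')
st=unproj(s,[[382,244.5]],.03)[0]; ga=unproj(s,[[397,218]],.027)[0]
to=unproj(s,[[237,224],[296,193],[317,228]],.045); print(st,ga,to)
th=np.radians(-62)
o=(to[0]+to[2])/2; print('tote',o)
reach([o[0]-.06,o[1],.30],down(th+np.pi).as_rotvec() if ik([o[0]-.06,o[1],.30],down(th+np.pi).as_rotvec()) is not None else down(th).as_rotvec())
print(read_time(),read_q())
snap('wrist','w_tote')
yaw=np.arctan2(*(ga-st)[1::-1])+np.pi/2
for y in (yaw,yaw+np.pi):
  q=ik([st[0],st[1],.16],down(y).as_rotvec()); print(y,q)
```

```text
[ 0.46966648 -0.24065729  0.03      ] [ 0.55489734 -0.28858805  0.027     ] [[ 0.51901867  0.20946725  0.045     ]
 [ 0.62185651  0.03014984  0.045     ]
 [ 0.51350404 -0.03738477  0.045     ]]
tote [0.51626135 0.08604124 0.045     ]
2.8833 [-7.38895038e-02 -1.81830281e-01  1.76736209e+00  2.60445090e-04
  1.55619546e+00 -2.13385522e+00]
1.0585101905835534 [-0.70271816  0.08477945  1.78860672  0.          1.26820649 -1.76122835]
4.200102844173347 [-7.02718163e-01  8.47794482e-02  1.78860672e+00 -4.44089210e-16
  1.26820649e+00  1.38036430e+00]
```

View pics/w_tote.png

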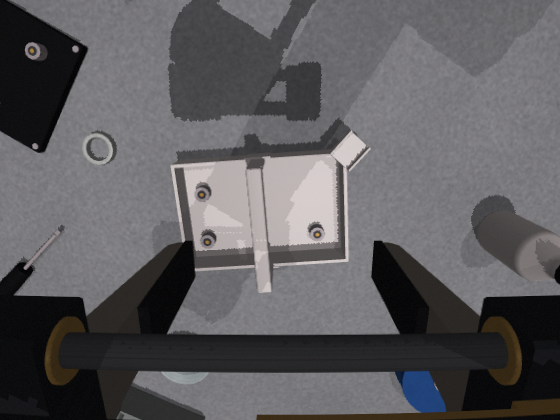

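The wrist view shows the whole tote. The lip is at (350,149), the bar runs from (255,160) to (264,291), and the plugs are at (203,190), (208,239) and (317,231). The stray is at (34,49). I'll fit the tote pose, then fetch the plug.

```bash
python3 - <<'E'
from h import *
from scipy.optimize import least_squares
s=snap('wrist')
mod=np.array([[105,70,45],[105,-70,45],[-105,70,45],[0,70,113],[0,-70,113]])/1e3
px=np.array([[187,270],[172,166],[348,261],[264,291],[255,159]],float)
def W(p,m): c,n=np.cos(p[2]),np.sin(p[2]); return m@np.array([[c,n,0],[-n,c,0],[0,0,1]])+[p[0],p[1],0]
f=least_squares(lambda p:(proj(s,W(p,mod))-px).ravel(),[.516,.086,-1.08],loss='soft_l1',x_scale=[.01,.01,.01])
print('tote',f.x,np.degrees(f.x[2]),f.fun.reshape(-1,2).round(1).tolist())
pl=unproj(s,[[203,190],[208,239],[317,231]],.022)
c,n=np.cos(f.x[2]),np.sin(f.x[2])
print('plugs in tote',((pl-[*f.x[:2],0])[:,:2]@np.array([[c,-n],[n,c]])).round(3).tolist())
st=unproj(s,[[34,49]],.03)[0]; print('stray',st)
np.save('tote.npy',f.x)
im=s['color'].copy()
L=lambda P:[tuple(map(int,np.round(v))) for v in proj(s,W(f.x,np.array(P)/1e3))]
cv2.polylines(im,[np.array(L([[105,70,45],[105,-70,45],[-105,-70,45],[-105,70,45]]))],True,(0,0,255),1)
cv2.polylines(im,[np.array(L([[8,70,113],[8,-70,113],[-8,-70,113],[-8,70,113]]))],True,(0,160,0),1)
cv2.imwrite('pics/fit.png',im[100:320,120:400])
# go above stray
y=1.0585
reach([st[0],st[1],.15],down(y).as_rotvec())
s=snap('wrist','w_stray'); print(proj(s,[[st[0],st[1],.03]]),read_time())
E
python3 -c "
import cv2
a=cv2.resize(cv2.imread('pics/fit.png'),None,fx=1.4,fy=1.4);b=cv2.imread('pics/w_stray.png')
b=cv2.resize(b,(411,308));import numpy as np
cv2.imwrite('pics/v4.png',np.hstack([a,np.r_[b,] if b.shape[0]==a.shape[0] else cv2.resize(b,(411,a.shape[0]))]))"
```

```text
tote [ 0.51462223  0.09072948 -1.02317869] -58.62382053893215 [[-0.3, -0.6], [-0.7, -3.8], [0.9, -0.2], [0.8, 0.6], [-0.4, 7.2]]
plugs in tote [[0.077, -0.029], [0.078, 0.038], [-0.067, 0.035]]
stray [ 0.46677865 -0.23900617  0.03      ]
[[280.91687675 198.9199048 ]] 4.375
```

View pics/v4.png

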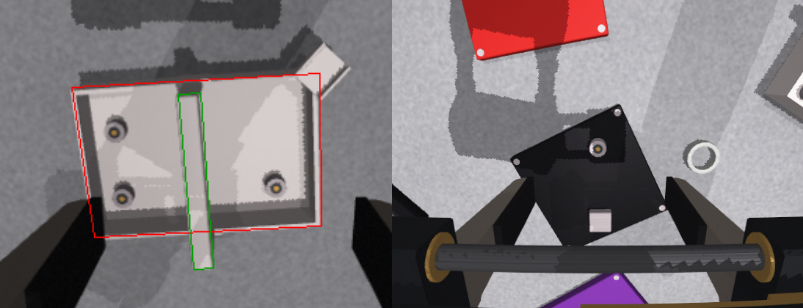

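The model overlay fits the tote rim and bar. The stray is at about (279,202) in the wrist picture, against a prediction of (281,199), so the two agree to about 2 mm. Now I'll grasp it and place it.

Run:
```python
from h import *
import sys
s=snap('wrist')
st=(unproj(s,[[279.5,202]],.03)[0]+[0.46677865,-0.23900617,.03])/2; print(st)
y=1.0585; o=down(y).as_rotvec()
move_l([st[0],st[1],.05],o,.2)
print(move_l([st[0],st[1],.018],None,.06,until_force=8),read_eef_pos())
grab(18); print('open',read_opening())
move_l([st[0],st[1],.18],None,.25); print('open',read_opening(),read_time())
if not .017<read_opening()<.023: snap('wrist','fail'); sys.exit()
t=np.load('tote.npy'); c,n=np.cos(t[2]),np.sin(t[2])
p=t[:2]+np.array([[c,-n],[n,c]])@[-.054,0]
reach([*p,.18],o)
snap('wrist','w_over')
print(move_l([*p,.036],None,.15,until_force=12),read_eef_pos(),read_opening())
wait(.2); gripper_open(); wait(.2)
move_l([*p,.20],None,.25)
th=t[2]
for yy in (th,th+np.pi):
  print(yy,ik([t[0],t[1],.25],down(yy).as_rotvec()))
reach([t[0],t[1],.25],down(th+np.pi).as_rotvec())
snap('wrist','w_after'); print(read_time())
```

```text
[ 0.46773232 -0.24014538  0.03      ]
False [ 0.46771676 -0.2401558   0.01789264]
open 0.019125980736389724
open 0.019359933979060922 7.65
False [0.48743    0.13681351 0.03693264] 0.019065559395939666
-1.0231786885026426 [-5.70005531e-02 -1.47882219e-03  1.69640284e+00 -4.44089210e-16
  1.44666863e+00  9.66178135e-01]
2.1184139650871505 [-5.70005531e-02 -1.47882219e-03  1.69640284e+00  0.00000000e+00
  1.44666863e+00 -2.17541452e+00]
13.6833
```

View pics/w_after.png

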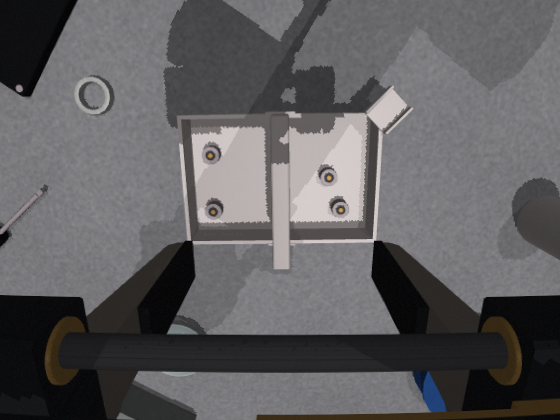

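All four plugs are upright in the tote, with the bar centred between the fingers at column 280. I'll check that the tilt poses are reachable, then grip and lift.

```bash
cat >> h.py <<'E'
t=np.load('tote.npy'); th=t[2]
def tilt(deg,az,hp,base):
    # tote up leans towards tote-frame azimuth az (deg); hp = handle (grasp) position; base = yaw of jaws
    a=th+np.radians(az); d=np.array([np.cos(a),np.sin(a),0]); ax=np.cross([0,0,1],d)
    r=R.from_rotvec(ax*np.radians(deg))*down(base)
    return np.array(hp)+r.apply([tcp_to_grasp,0,0]), r.as_rotvec()
E
python3 - <<'E'
from h import *
s=snap('wrist'); C=np.array([[np.cos(th),-np.sin(th)],[np.sin(th),np.cos(th)]])
print(proj(s,[[*(t[:2]+C@[0,.07]),.113],[*(t[:2]+C@[0,-.07]),.113]]))
for base in (th,th+np.pi):
  for hp in ([t[0],t[1],.33],[t[0]+.05,t[1],.33]):
    for dg,az in ((0,225),(20,225),(35,225),(38,205),(38,245)):
      p,r=tilt(dg,az,hp,base); q=ik(p,r); print(round(base,2),hp[0],dg,az,None if q is None else np.round(q,2).tolist())
E
```

```text
[[282.0509532  268.26954893]
 [281.7298912  112.71991563]]
-1.02 0.5146222311640279 0 225 [-0.06, -0.03, 1.6, -0.0, 1.57, 0.97]
-1.02 0.5146222311640279 20 225 [-0.01, -0.28, 1.86, -0.08, 1.22, 1.03]
-1.02 0.5146222311640279 35 225 [0.03, -0.45, 2.06, -0.19, 0.95, 1.12]
-1.02 0.5146222311640279 38 205 [0.2, -0.32, 1.98, -0.53, 1.04, 1.39]
-1.02 0.5146222311640279 38 245 [-0.15, -0.56, 2.14, 0.21, 0.92, 0.8]
-1.02 0.564622231164028 0 225 [-0.05, 0.1, 1.47, -0.0, 1.57, 0.97]
-1.02 0.564622231164028 20 225 [-0.01, -0.14, 1.75, -0.08, 1.2, 1.03]
-1.02 0.564622231164028 35 225 [0.03, -0.3, 1.95, -0.19, 0.91, 1.13]
-1.02 0.564622231164028 38 205 [0.18, -0.19, 1.88, -0.53, 1.01, 1.38]
-1.02 0.564622231164028 38 245 [-0.13, -0.39, 2.04, 0.2, 0.86, 0.81]
2.12 0.5146222311640279 0 225 [-0.06, -0.03, 1.6, 0.0, 1.57, -2.18]
2.12 0.5146222311640279 20 225 [-0.01, -0.28, 1.86, -0.08, 1.22, -2.11]
2.12 0.5146222311640279 35 225 [0.03, -0.45, 2.06, -0.19, 0.95, -2.02]
2.12 0.5146222311640279 38 205 [0.2, -0.32, 1.98, -0.53, 1.04, -1.75]
2.12 0.5146222311640279 38 245 [-0.15, -0.56, 2.14, 0.21, 0.92, -2.34]
2.12 0.564622231164028 0 225 [-0.05, 0.1, 1.47, 0.0, 1.57, -2.17]
2.12 0.564622231164028 20 225 [-0.01, -0.14, 1.75, -0.08, 1.2, -2.11]
2.12 0.564622231164028 35 225 [0.03, -0.3, 1.95, -0.19, 0.91, -2.02]
2.12 0.564622231164028 38 205 [0.18, -0.19, 1.88, -0.53, 1.01, -1.76]
2.12 0.564622231164028 38 245 [-0.13, -0.39, 2.04, 0.2, 0.86, -2.33]
```

Run:
```python
from h import *
import sys
base=th+np.pi; o=down(base).as_rotvec()
move_l([t[0],t[1],.15],o,.2)
print(move_l([t[0],t[1],.104-tcp_to_grasp],None,.08,until_force=12),read_eef_pos())
grab(60); print('open',read_opening())
if not .012<read_opening()<.02: sys.exit()
hp=[t[0]+.02,t[1],.34]
move_l([t[0],t[1],.13],None,.08)
p,r=tilt(0,225,hp,base); move_l(p,r,.15); print(read_opening(),read_force(),read_time())
for dg in (8,16,24,30,34):
  p,r=tilt(dg,225,hp,base); move_l(p,r,.06) if False else reach(p,r); wait(.15)
wait(.8); print(read_opening(),read_force(),read_time())
a=snap('wrist','w_tilt')['color'];b=snap('scene','s_tilt')['color'];c=snap('top','t_tilt')['color']
h=lambda im,w:cv2.resize(im,w)
cv2.imwrite('pics/v6.png',np.hstack([h(a,(480,360)),h(c[120:330,170:380],(320,360))]))
```

```text
False [0.51515127 0.09071041 0.08584277]
open 0.01566016475456032
0.015492447644174512 [ 0.29970101 -0.1062071  -5.17114459] 18.6167
0.015486753805809233 [ 0.79657038 -0.24236436 -5.56788389] 21.4583
```

View pics/v6.png

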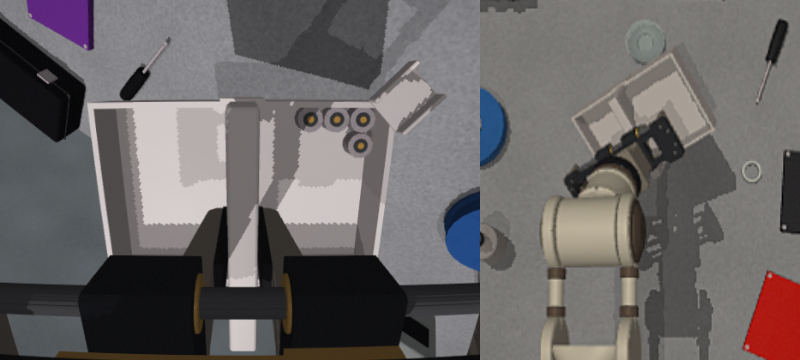

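View pics/s_tilt.png

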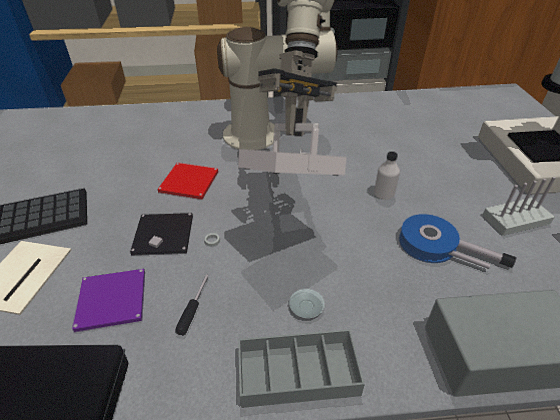

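The wrist view shows all four plugs touching in the lip corner at (311–362, 119–145). The scene view shows the tote clear of everything, and the bystanders haven't moved. I'll do a final steadiness check and hand in.

Run:
```python
from h import *
wait(.5); r=R.from_rotvec(read_eef_rot())
print('tilt',np.degrees(np.arccos(-r.apply([1,0,0])[2])),'vel',np.abs(read_joint_vel()).max(),read_opening(),read_eef_pos())
rel=r*down(th+np.pi).inv(); C=R.from_rotvec([0,0,th])
g=np.array(read_eef_pos())-r.apply([tcp_to_grasp,0,0])
m=np.array([[x,y,z] for x in(-.12,.105) for y in(-.085,.07) for z in(0,.045)])
w=g+(rel*C).apply(m-[0,0,.104]); print('z',w[:,2].round(3), m[w[:,2].argmin()])
a=snap('wrist')['color']; b=cv2.imread('pics/w_tilt.png'); print('change',cv2.absdiff(a,b).mean())
print(read_time()); finish_job()
```

```text
tilt 33.998892512870164 vel 0.001606223232721093 0.015628214259646202 [0.54477947 0.08825431 0.32449408]
z [0.173 0.21  0.234 0.271 0.262 0.299 0.323 0.36 ] [-0.12  -0.085  0.   ]
change 0.993265306122449
22.1583
the job is handed in; nothing more can be done
```

The job is done and handed in at 22.2 s of the allowed 51 s. I put the stray plug into the tote while it stood on the bench. Then I gripped the handle at 60 N, lifted the tote and tilted it 34° towards the lip corner.

**Last checks:**
- **Plugs:** the wrist picture shows all four touching in the lip corner. Three sit in a row along the long wall and one sits behind them on the short wall. None spilled.
- **Tote:** the lip corner is lowest. The lowest part of the tote is about 17 cm above the bench, worked out from the arm's pose. The pictures show it touching nothing.
- **Steadiness:** the fingers stayed at 15.6 mm on the bar. The joints were practically still, and the wrist picture hardly changed from the one taken just after the tilt.
- **Other things on the bench:** they looked unmoved in the last scene picture.

**Disagreements:**
- The first tote yaw from the top view (-62°) differed from the fitted -58.6°. I used the fit, and the close view at the grasp agreed with it.
- One end of the bar was about 7 px off in that fit, but the later close view matched to about 2 px.

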